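# Raise and aim a fibre collimator in its post holder, and hold it for locking

### The job

On the fibre test bench, pull the blue fibre collimator straight up in its post holder until it is level with the silver collimator opposite, turn it so that it looks straight at the silver one, and finish while still holding it there so that a colleague can tighten the clamp screw. The post is a snug fit: draw it straight so that it does not bind, keep its lower end in the bore, and leave the holder standing flat where it is. Do not disturb the silver collimator, the bottle, the screwdriver or the tray.

Things in the scene. Friction and masses are not known exactly. Their poses are not given: they have to be found in the camera images.
- post: Loose blue collimator on its steel post, one rigid part, 0.14 to 0.26 kg. Origin: centre of the post's lower end; z up the post, x the way the lens looks, y across the block. Post 12.8 mm in diameter, 85 mm long; at the start it stands on the bore's floor, 17 mm of bare post showing between tube and block. Nothing clamps it: it slides and turns in the bore and drops back if let go.
- post_eye (a point): Centre of the blue block on the post's top, 105 mm above the post's lower end, on the post's axis; axes as post. Block 30 (x) by 32 (y) by 40 mm (z). A lens tube 19 mm in diameter stands 14 mm out of its +x face, a green connector 11 mm in diameter 12 mm out of its -x face; the flat y faces, 32 mm apart, are free to grasp from above.
- holder: Post holder, about 0.9 kg, loose on the bench: steel foot 76 mm in diameter, 12 mm high; dark tube 32 mm in diameter up to 80 mm; brass clamp screw (loose) on the -y side, 66 mm up, reaching 31 mm from the axis. Origin: centre of the underside; z up. Side force slides it; a binding post lifts or tips it.
- holder_mouth (a point): Centre of the bore's mouth at the top of the tube, 80 mm above the holder's underside. The bore is round, 13.8 mm in diameter (1 mm wider than the post) and 68 mm deep.
- ref_eye (a point): Centre of the silver collimator's block: the height to match, 22 to 52 mm above where the blue one's centre starts. x the way its lens looks (roughly at the blue one), z up. Same shape and size as the blue one, clamped (red screw) in an equal holder fixed to the bench, 190 to 240 mm from the blue one's holder, to its left as seen from the robot.
- bottle: Bystander: white bottle with a red cap, 52 mm in diameter and 120 mm high, standing. Origin: centre of its underside.
- driver: Bystander: screwdriver with an orange handle, 180 mm long, lying along its own x axis. Origin: under its middle.
- tray: Bystander: open grey tray of dust caps, 100 by 70 by 28 mm. Origin: centre of its underside.
Not all that is in view belongs to the job. Leave any green look-alike of the holder alone.

How it is judged:
On the way:
1. the post is lifted at least 10 mm off the floor of the bore, in the gripper (z of post in the frame of holder above 0.022 m and contact force between the fingers and post above 1 N), for 0.1 s.
At the end, for the whole second after the job is handed in: Blue collimator held still in the gripper, upright (3 degrees), its post 8 mm or more in the bore, level with the silver one within 5 mm, its axis passing within 30 mm sideways of the silver block's centre; holder flat and within 10 mm of its start; silver one unmoved (4 mm) (all of step 1 and z of post_eye in the frame of ref_eye between -0.005 and 0.005 m and y of ref_eye in the frame of post between -0.03 and 0.03 m and x of ref_eye in the frame of post above 0.1 m and angle between post's own z axis and vertical below 0.06 rad and z of post in the frame of holder below 0.072 m and horizontal distance between post and holder below 0.004 m and linear speed of post below 0.015 m/s and height (world z) of holder below 0.003 m and angle between holder's own z axis and vertical below 0.03 rad and distance of holder from where it was at the start of the episode below 0.01 m and distance of ref_eye from where it was at the start of the episode below 0.004 m); the arm keeps its last pose, push and grip.
It fails at once if the post is pulled right out of the bore (z of post in the frame of holder above 0.082 m).
It fails at once if the holder is lifted, tipped or pushed away (height (world z) of holder above 0.006 m or angle between holder's own z axis and vertical above 0.1 rad or distance of holder from where it was at the start of the episode above 0.012 m).
It fails at once if the silver collimator is disturbed (distance of ref_eye from where it was at the start of the episode above 0.005 m).
It fails at once if the bottle, screwdriver or tray is disturbed (distance of any of bottle, driver, tray from where it was at the start of the episode above 0.015 m).
It also fails if it takes over 34 s, if anything falls off the work surface, if the arm or the gripper's body presses on something with over 40 N, if the wrist force passes 120 N, or if a joint passes its speed limit or range.

### The arm

A 6-joint arm with a two-finger parallel gripper is mounted at the origin on the work surface. World frame = base frame: x ahead of the robot, y to its left, z up, the work surface at z = 0. Lengths are in m, angles in rad, forces in N, time in s.
With the tool pointing down it reaches from about 0.35 to 0.975 m from the base axis. Payload 4.9 kg.
Tool frame: the origin (TCP) lies on the centre line of the jaws, within the pads' length; the fingertips stand manip.tip_reach ahead of it and the grasp point (between the pads) is the TCP (manip.tip_reach is the distance from the TCP to the fingertips, in m); z points along the fingers, y is the line along which they close (so a half turn about z gives the same grasp; the last joint's range is limited). The gripper opens to 85 mm and grips with 20 to 120 N. Pads are 22 mm wide; open, the fingers measure 114 mm over their backs; the gripper's body (76 mm by 85 mm) begins 54 mm behind the grasp point. The pads swing forward as they close: fully open they stand 13 mm farther back than shut.
Start: joints at [1.028, 0.053, 1.613, -0, 1.476, -0.119], TCP at [0.257, 0.57, 0.215] pointing down, gripper open.
Joint ranges: [-3.01, 3.01], [-1.01, 2.22], [0.06, 2.58], [-1.02, 4.17], [0.09, 2.62], [-3.14, 3.14]. Speed limits (rad/s): [2.57, 2.57, 3.14, 3.14, 3.14, 3.14].

### API

Orientations are given as a unit quaternion [w, x, y, z].
In Python, from plant import manip gives the robot as it stands. The module is installed in compiled form; this text tells all that it offers.
- The arm moves only by the tool move_arm, never from a script. Its argument "rows" is a list of rows, each a list of 7 numbers: the shift along the tool's x, y, z in cm, then the turn, a rotation vector about the tool's x, y, z in degrees, then the opening, from -1 (shut) to 1 (fully open). In form: [[tx, ty, tz, ax, ay, az, jaw], ...]. A call has 1 to 20 rows; each row shifts and turns the commanded pose from where the row before left it, along the tool's axes as they then stand; what a row does not reach is not made up. A row lasts 1/12 s, in which the tool goes at most 41.7 mm and 7.16 degrees, less where a joint would pass 70% of its speed; a pose out of reach is approached as far as the arm can. A call is refused whole if a number of a shift passes 4.17 or a number of a turn 7.16, either way. A call with a gripper value outside its range is refused whole. The fingers move at their own pace and stop on an object; the grip force is fixed at half the most. Time passes only in rows, so rows that do not move let the fingers close. It gives the time, the measured TCP pose, the force, the opening and the grip force at its end, in the units of the state.
- manip.state(): the state, without advancing time (a new reading comes with each control period).
- manip.grab_frame(name): name is "side" or "top" or "wrist"; returns a dict with "img" (384x512x3 uint8, blue, green, red), "mtx" (3x3 intrinsics, pixels), "R" (3x3) and "t" (3): a world point X has camera coordinates R X + t. Camera axes: x right, y down, z forward; pixel columns grow to the right and rows downward; lengths in m; the calibration is good to about 2 mm. A picture is of the moment at which its call begins. There is no depth.
- manip.job_done(): hands the job in; it is judged then, once.
The state is a dict: "time": time; "joint_pos": joint angles; "joint_vel": joint speeds; "joint_efforts": joint torques, N m; "tool_pos": TCP position; "tool_rot": TCP orientation; "contact_force": force on the tool from outside, world axes, zero at the start; "ft_torque": the same for the moment, N m; "gripper_width": opening from 0.0 (shut) to 1.0 (fully open); "grasp_force": force on a finger pad.
Only numpy, scipy, OpenCV 4.12 (cv2) and the standard library are available. Lean on these libraries where they do the work, as an engineer would, in place of code of your own. Each camera call takes 0.05 s, during which the arm holds its last target. There are 200 camera calls.

## Working session

There is one attempt and no reset: what is moved stays moved. The work goes in short steps, Python scripts to look and compute and a tool call to move; the robot and the scene stay as the last step left them, time stands still between calls to the robot, and variables do not carry over. Pictures are saved under pics/ and viewed, at most 10 in all, crops included, and the job is handed in when it is done.

Besides the shell and the picture viewer there is one more tool, called after "Request:" as name([rows], argument=value, ...), one row to a line, values as JSON. move_arm: Moves the arm, as the interface text tells. Its arguments: {"type":"object","properties":{"rows":{"type":"array","items":{"type":"array","items":{"type":"number"}}}},"required":["rows"]}

```bash
mkdir -p pics; cat > h.py <<'E'
import numpy as np, cv2
from plant import manip
def grab(n,save=None):
    f=manip.grab_frame(n)
    if save: cv2.imwrite('pics/'+save+'.png',f['img'])
    return f
def ray(f,px):
    d=f['R'].T@np.linalg.solve(f['mtx'],[px[0],px[1],1.]); return -f['R'].T@f['t'], d/np.linalg.norm(d)
def onz(f,px,z):
    c,d=ray(f,px); return c+d*(z-c[2])/d[2]
def cross(f,p,g,q):
    c,d=ray(f,p); e,k=ray(g,q)
    s=np.linalg.lstsq(np.c_[d,-k],e-c,rcond=None)[0]; a,b=c+d*s[0],e+k*s[1]
    return (a+b)/2,np.linalg.norm(a-b)
def proj(f,X):
    v=f['mtx']@(f['R']@np.asarray(X)+f['t']); return v[:2]/v[2]
E
python3 - <<'E'
from h import *
np.set_printoptions(precision=4,suppress=True)
a=grab('side');b=grab('top')
cv2.imwrite('pics/a.png',cv2.resize(np.vstack([a['img'],b['img']]),(800,1200))[:600])
cv2.imwrite('pics/side.png',a['img']);cv2.imwrite('pics/top.png',b['img'])
for f in(a,b):print(f['mtx'][0],f['R'],-f['R'].T@f['t'])
print(manip.tip_reach,manip.state())
E
```

```text
[496.9408   0.     244.0675] [[-0.9887 -0.1491  0.0127]
 [-0.0929  0.5454 -0.833 ]
 [ 0.1173 -0.8248 -0.5531]] [0.4296 0.6485 0.587 ]
[359.6597   0.     254.844 ] [[-0.031  -0.9992  0.026 ]
 [-0.9977  0.0293 -0.0617]
 [ 0.0609 -0.0279 -0.9978]] [ 0.4998 -0.0596  0.8429]
0.019 {'time': 0.1, 'joint_pos': array([ 1.028 ,  0.0533,  1.6141, -0.    ,  1.476 , -0.119 ]), 'joint_vel': array([-0.0005,  0.0013, -0.0019, -0.0024,  0.0009,  0.0002]), 'joint_efforts': array([  0.0002, -39.4906, -37.1364,  -0.0001,   0.0039,   0.    ]), 'tool_pos': array([0.2567, 0.5692, 0.2138]), 'tool_rot': array([-0.0003,  0.2103,  0.9776, -0.0009]), 'contact_force': array([-0.5159, -0.7418, -0.893 ]), 'ft_torque': array([0.002 , 0.0222, 0.0201]), 'grasp_force': 0.0, 'gripper_width': 1.0020515468198987}
```

View pics/side.png

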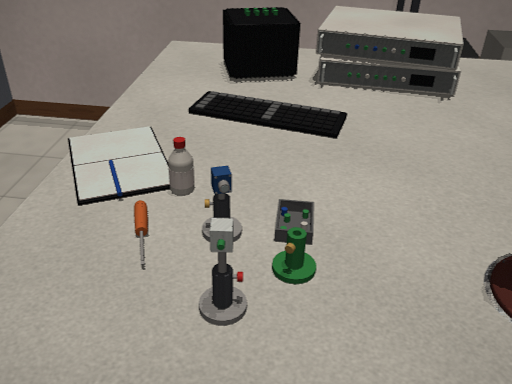

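View pics/top.png

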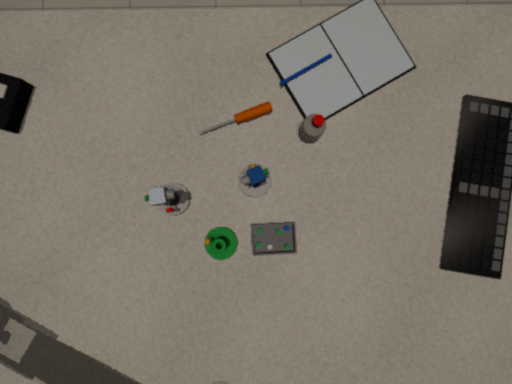

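The side view shows the silver block at (222,235) with the blue block behind it at (222,178). In the top view blue is at (257,175), silver at (158,196) and the green look-alike at (221,243).

Things that could be taken for the target:
- Blue block on the silver-footed holder: side (222,178), top (257,175). This is my choice.
- Silver collimator: top (158,196).
- Green holder: top (221,243).
- Blue pen: top (305,70).
- Blue dust cap in the tray: top (286,227).

I'll check the choice in a close crop.

```bash
python3 - <<'E'
from h import *
a=cv2.imread('pics/side.png');b=cv2.imread('pics/top.png')
A=cv2.resize(a[150:330,172:292],None,fx=3.3,fy=3.3,interpolation=2)
B=cv2.resize(b[150:225,135:285],None,fx=2.6,fy=2.6,interpolation=2)
c=np.zeros((600,800,3),np.uint8);c[:A.shape[0],:A.shape[1]]=A[:600];c[:B.shape[0],400:400+B.shape[1]]=B
cv2.imwrite('pics/crop1.png',c)
E
```

```text
(no output)
```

View pics/crop1.png

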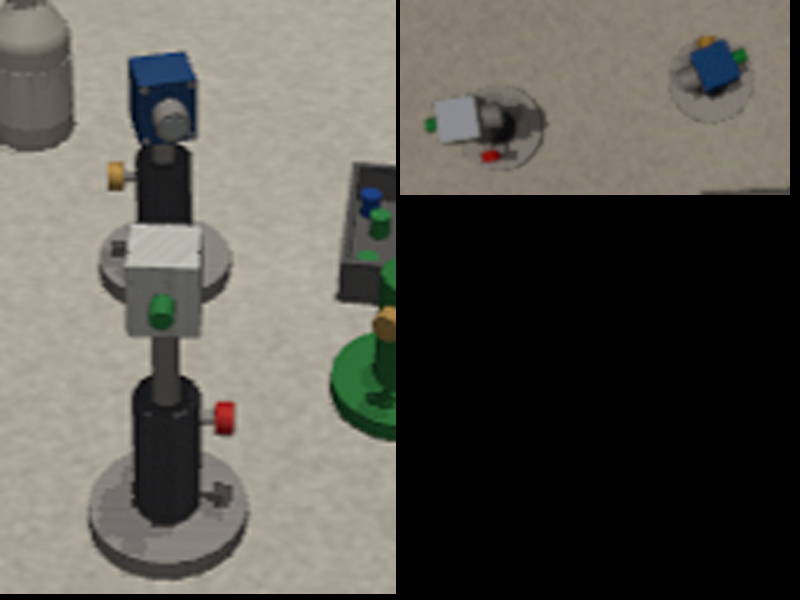

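The crop confirms it. Blue, on the steel foot with a brass screw, has its lens towards the silver one but turned some 25° off. In the side crop the silver top face has corners (132,227), (199,226), (202,262) and (127,262). Next I measure both.

```bash
cat > meas.py <<'E'
from h import *
np.set_printoptions(precision=4,suppress=True)
def big(m,sc=1):
    n,l,s,c=cv2.connectedComponentsWithStats(m.astype(np.uint8)); i=1+np.argmax(s[1:,4]); return l==i
def rect(m,x0,y0,k):
    c=max(cv2.findContours(m.astype(np.uint8),0,2)[0],key=cv2.contourArea)
    r=cv2.minAreaRect(c); return ((cv2.boxPoints(r)+.5)/k-.5+[x0,y0]),r
def crop(f,x0,y0,x1,y1,k=6):
    return cv2.resize(f['img'][y0:y1,x0:x1],None,fx=k,fy=k,interpolation=cv2.INTER_CUBIC).astype(int)
E
python3 - <<'E'
from meas import *
a=grab('side');b=grab('top')
C=crop(b,240,155,280,195); m=big((C[...,0]>C[...,2]+35)&(C[...,0]>C[...,1]+20))
P,r=rect(m,240,155,6); print('blue top',P.mean(0),r)
X=np.array([onz(b,p,.137) for p in P]); print(X, X.mean(0)); 
C=crop(b,140,180,178,212); m=big(C.min(2)>130)
Q,r=rect(m,140,180,6); print('silver top',Q.mean(0),r)
S=np.array([(132,227),(199,226),(202,262),(127,262)])/3.3+[172,150]-.35
print('silver cross',cross(a,S.mean(0),b,Q.mean(0)))
for z in(.16,.17,.18,.19):
  Y=np.array([onz(b,p,z) for p in Q]);Z=np.array([onz(a,p,z) for p in S])
  print(z,Y.mean(0)[:2],np.linalg.norm(Y-np.roll(Y,1,0),axis=1),Z.mean(0)[:2],np.linalg.norm(Z-np.roll(Z,1,0),axis=1)); 
print(Z)
# side: blue top face corners
B=np.array([(136,60),(188,54),(195,80),(131,90)])/3.3+[172,150]-.35
Z=np.array([onz(a,p,.137) for p in B]);print('blue side',Z,Z.mean(0)); print(cross(a,B.mean(0),b,P.mean(0)))
# feet: blue mouth etc.
print('foot blue top',onz(b,[400,0],0)*0+onz(b,((710-400)/2.6+135-.3,80/2.6+150-.3),.012),'foot silver',onz(b,((502-400)/2.6+135-.3,127/2.6+150-.3),.012), onz(a,(168/3.3+172,510/3.3+150),.006))
E
```

```text
blue top [255.746  174.7745] ((96.97602844238281, 121.14726257324219), (96.25056457519531, 88.71934509277344), 65.55604553222656)
[[ 0.5842 -0.0625  0.137 ]
 [ 0.5956 -0.0895  0.137 ]
 [ 0.5663 -0.1017  0.137 ]
 [ 0.555  -0.0748  0.137 ]] [ 0.5753 -0.0821  0.137 ]
silver top [156.014  195.2158] ((98.58381652832031, 93.7947998046875), (92.83092498779297, 88.19316864013672), 81.25383758544922)
silver cross (array([0.5383, 0.1062, 0.1676]), np.float64(0.0013232765959990892))
0.16 [0.5394 0.1081] [0.0293 0.0275 0.0293 0.0275] [0.5396 0.0962] [0.0248 0.0292 0.0256 0.0317]
0.17 [0.5388 0.1057] [0.0289 0.0271 0.0289 0.0271] [0.537  0.1091] [0.0243 0.0285 0.025  0.031 ]
0.18 [0.5382 0.1032] [0.0284 0.0267 0.0285 0.0267] [0.5344 0.1221] [0.0237 0.0278 0.0244 0.0302]
0.19 [0.5376 0.1008] [0.028  0.0263 0.028  0.0263] [0.5318 0.135 ] [0.0231 0.0271 0.0238 0.0295]
[[0.5471 0.126  0.19  ]
 [0.5205 0.1209 0.19  ]
 [0.5153 0.1441 0.19  ]
 [0.5444 0.149  0.19  ]]
blue side [[ 0.5911 -0.0908  0.137 ]
 [ 0.5648 -0.1017  0.137 ]
 [ 0.5564 -0.0759  0.137 ]
 [ 0.5875 -0.0605  0.137 ]] [ 0.5749 -0.0822  0.137 ]
(array([ 0.5751, -0.0821,  0.1369]), np.float64(0.00027981734589750093))
foot blue top [ 0.5755 -0.0815  0.012 ] foot silver [0.539  0.1037 0.012 ] [0.538  0.1038 0.006 ]
```

Request:
move_arm([
  [0, 0, -0.7, 0, 0, 7, 1],
  [0, 0, -0.7, 0, 0, 7, 1],
  [0, 0, -0.7, 0, 0, 7, 1],
  [0, 0, -0.7, 0, 0, 7, 1],
  [0, 0, -0.7, 0, 0, 7, 1],
  [0, 0, -0.5, 0, 0, 7, 1],
  [0, 0, 0, 0, 0, 0.7, 1],
  [0, 0, 0, 0, 0, 0, 1],
])

```text
time: 0.87
tool_pos: [0.257, 0.5697, 0.2549]
tool_rot: [0.0, 0.551, 0.835, 0.0]
contact_force: [-0.9, -0.3, 0.4]
gripper_width: 0.999
grasp_force: 0.0
```

Request:
move_arm([
  [-2, 0.1, 0, 0, 0, 0, 1],
  [-3.8, 0.2, 0, 0, 0, 0, 1],
  [-3.8, 0.2, 0, 0, 0, 0, 1],
  [-3.8, 0.2, 0, 0, 0, 0, 1],
  [-3.8, 0.2, 0, 0, 0, 0, 1],
  [-3.8, 0.2, 0, 0, 0, 0, 1],
  [-3.8, 0.2, 0, 0, 0, 0, 1],
  [-3.8, 0.2, 0, 0, 0, 0, 1],
  [-3.8, 0.2, 0, 0, 0, 0, 1],
  [-3.8, 0.2, 0, 0, 0, 0, 1],
  [-3.8, 0.2, 0, 0, 0, 0, 1],
  [-3.8, 0.2, 0, 0, 0, 0, 1],
  [-3.8, 0.2, 0, 0, 0, 0, 1],
  [-3.8, 0.2, 0, 0, 0, 0, 1],
  [-3.8, 0.2, 0, 0, 0, 0, 1],
  [-3.8, 0.2, 0, 0, 0, 0, 1],
  [-3.8, 0.2, 0, 0, 0, 0, 1],
  [-3.8, 0.2, 0, 0, 0, 0, 1],
  [-3, 0.2, 0, 0, 0, 0, 1],
  [0, 0, 0, 0, 0, 0, 1],
])

```text
time: 2.53
tool_pos: [0.5642, -0.0609, 0.2536]
tool_rot: [-0.0, 0.553, 0.833, -0.001]
contact_force: [-0.9, -0.1, -0.6]
gripper_width: 0.999
grasp_force: 0.0
```

```bash
cat > tool.py <<'E'
from meas import *
from scipy.spatial.transform import Rotation as Ro
def tool():
    s=manip.state(); q=s['tool_rot']; return s,Ro.from_quat([q[1],q[2],q[3],q[0]]).as_matrix()
def to(X):
    s,R=tool(); print('t',s['time'],'pos',s['tool_pos'],'need cm',100*R.T@(np.array(X)-s['tool_pos']),'yaw y',np.degrees(np.arctan2(R[1,1],R[0,1])),'tilt',R[:,2],'F',s['contact_force'],'M',s['ft_torque'],'w',s['gripper_width'],s['grasp_force'])
E
python3 - <<'E'
from tool import *
to([.5753,-.082,.119])
f=grab('wrist','w1');print(proj(f,[.5753,-.0819,.137]),proj(f,[.5385,.104,.1676]),-f['R'].T@f['t'])
E
```

```text
t 2.5333 pos [ 0.5642 -0.0609  0.2536] need cm [-2.3617  0.2301 13.4574] yaw y 22.874478623697893 tilt [-0.0014 -0.0014 -1.    ] F [-0.8851 -0.074  -0.5676] M [-0.0435 -0.0263 -0.0299] w 0.999113005807576 0.0
[258.7006 202.6266] [318.3265 -52.8031] [ 0.5383 -0.0007  0.4131]
```

View pics/w1.png

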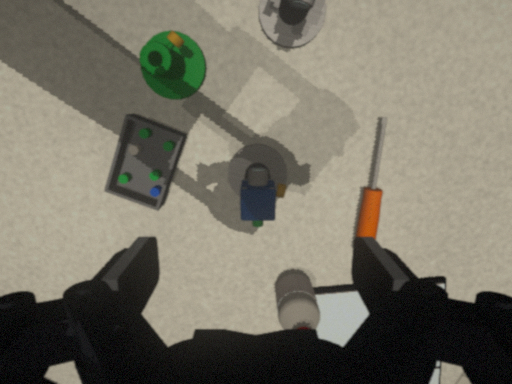

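The wrist view shows the blue block at (258,200), predicted at (259,203), square to the jaws. The bottle is at (297,300), so I check its clearance and refine from this view.

```bash
python3 - <<'E'
from tool import *
f=grab('wrist')
C=crop(f,230,170,290,235); m=big((C[...,0]>C[...,2]+25)&(C[...,0]>C[...,1]+15))
P,r=rect(m,230,170,6);X=np.array([onz(f,p,.137) for p in P]);print(P,r,X,X.mean(0))
e=X-np.roll(X,1,0);print(np.linalg.norm(e,axis=1),np.degrees(np.arctan2(e[:,1],e[:,0])))
b=grab('top');m=(b['img'][...,2]>150)&(b['img'][...,1]<60);ys,xs=np.nonzero(m);print('cap',onz(b,(xs.mean(),ys.mean()),.12))
E
```

```text
[[232.3714 206.5113]
 [243.3602 198.9681]
 [258.3944 220.8698]
 [247.4056 228.4129]] ((94.7974853515625, 264.64324951171875), (159.39122009277344, 79.97159576416016), 55.53271484375) [[ 0.554  -0.092   0.137 ]
 [ 0.5604 -0.0816  0.137 ]
 [ 0.581  -0.0955  0.137 ]
 [ 0.5746 -0.1063  0.137 ]] [ 0.5675 -0.0938  0.137 ]
[0.025  0.0122 0.0249 0.0125] [ 145.299    58.4246  -34.1748 -120.8214]
cap [ 0.6882 -0.2222  0.12  ]
```

```bash
python3 - <<'E'
from tool import *
f=grab('wrist')
C=crop(f,230,170,290,235); m=big((C[...,0]>C[...,2]*1.5+4))
ys,xs=np.nonzero(m);print(m.sum(),xs.min()/6+230,xs.max()/6+230,ys.min()/6+170,ys.max()/6+170)
for y in (185,190,195,200,205,210,215):
    r=np.nonzero(m[(y-170)*6])[0]; print(y,[r.min()/6+230,r.max()/6+230] if len(r) else '')
for x in (245,250,258,265,270):
    r=np.nonzero(m[:,(x-230)*6])[0]; print(x,[r.min()/6+170,r.max()/6+170] if len(r) else '')
print([proj(f,[.5753,-.0819,z]) for z in (.137,.097)])
E
```

```text
6665 241.0 260.0 198.83333333333334 224.5
185 
190 
195 
200 [np.float64(241.33333333333334), np.float64(242.5)]
205 [np.float64(241.16666666666666), np.float64(245.33333333333334)]
210 [np.float64(241.5), np.float64(248.83333333333334)]
215 [np.float64(241.66666666666666), np.float64(250.16666666666666)]
245 [np.float64(204.83333333333334), np.float64(222.83333333333334)]
250 [np.float64(210.83333333333334), np.float64(224.0)]
258 [np.float64(220.33333333333334), np.float64(223.16666666666666)]
265 
270 
[array([257.9379, 207.922 ]), array([257.6722, 195.3516])]
```

```bash
python3 -c "
from tool import *
to([.5753,-.082,.119])"
```

```text
t 2.7333 pos [ 0.5627 -0.0557  0.2543] need cm [-2.9269  0.1362 13.5259] yaw y 23.11725504859355 tilt [-0.0011  0.0006 -1.    ] F [-0.0192 -0.1161  0.2028] M [ 0.0047 -0.0246  0.0269] w 1.0009508191014718 0.0
```

Request:
move_arm([
  [-1, 0, 0, 0, 0, 0, 1],
  [-1, 0.1, 0, 0, 0, 0, 1],
  [-0.9, 0, 0, 0, 0, 0, 1],
  [0, 0, 1, 0, 0, 0, 1],
  [0, 0, 1.5, 0, 0, 0, 1],
  [0, 0, 1.5, 0, 0, 0, 1],
  [0, 0, 0.5, 0, 0, 0, 1],
  [0, 0, 0, 0, 0, 0, 1],
  [0, 0, 0, 0, 0, 0, 1],
])

```text
time: 3.48
tool_pos: [0.5753, -0.0826, 0.2096]
tool_rot: [-0.0, 0.552, 0.834, -0.0]
contact_force: [0.7, 0.1, 0.4]
gripper_width: 1.0
grasp_force: 0.0
```

```bash
python3 - <<'E'
from tool import *
to([.5753,-.082,.119])
f=grab('wrist','w2');
for z in (.137,.097): print([proj(f,np.array([.5753,-.0819,z])+np.array([.92*s,.39*s,0])) for s in (-.016,0,.016)])
cv2.imwrite('pics/w2c.png',cv2.resize(f['img'][150:350,130:390],None,fx=3,fy=3))
E
```

```text
t 3.4833 pos [ 0.5753 -0.0826  0.2096] need cm [0.0546 0.0317 9.0575] yaw y 23.02468655522661 tilt [-0.0008  0.0002 -1.    ] F [0.7499 0.0897 0.3882] M [0.0139 0.0245 0.0167] w 0.9995217209233631 0.0
[array([235.3184, 189.8515]), array([256.7289, 189.8673]), array([278.1428, 189.8831])]
[array([238.0999, 177.4681]), array([256.5546, 177.4809]), array([275.0119, 177.4937])]
```

View pics/w2c.png

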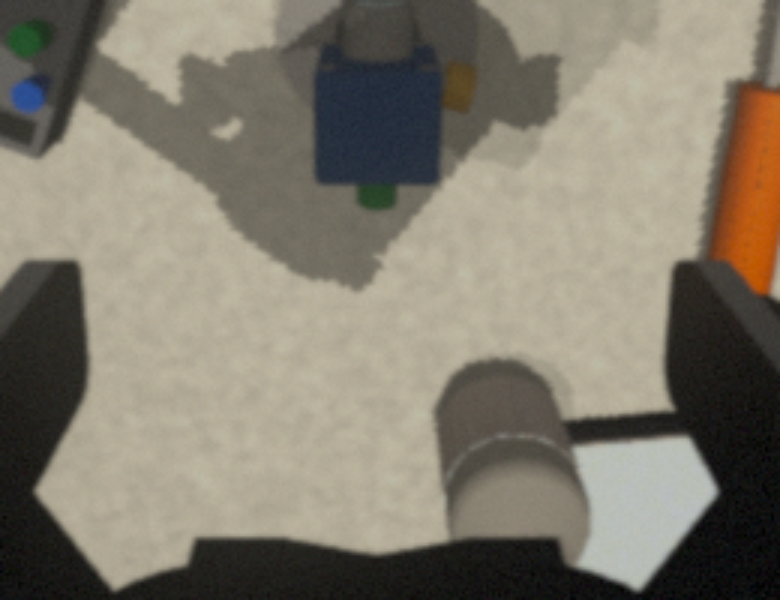

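The block spans 235–277 px and is centred between the jaws to within 0.5 mm. I descend now, pausing before closing.

Request:
move_arm([
  [0, 0, 1, 0, 0, 0, 1],
  [0, 0, 1.5, 0, 0, 0, 0.6],
  [0, 0, 1.5, 0, 0, 0, 0.6],
  [0, 0, 1.5, 0, 0, 0, 0.6],
  [0, 0, 1.2, 0, 0, 0, 0.6],
  [0, 0, 1, 0, 0, 0, 0.6],
  [0.05, 0, 0.8, 0, 0, 0, 0.6],
  [0, 0, 0.5, 0, 0, 0, 0.6],
  [0, 0, 0, 0, 0, 0, 0.6],
  [0, 0, 0, 0, 0, 0, 0.6],
])

```text
time: 4.37
tool_pos: [0.5755, -0.0823, 0.1201]
tool_rot: [0.0, 0.552, 0.834, 0.0]
contact_force: [0.7, -0.5, 0.5]
gripper_width: 0.799
grasp_force: 0.0
```

Request:
move_arm([
  [0, 0, 0, 0, 0, 0, 0.2],
  [0, 0, 0, 0, 0, 0, -0.1],
  [0, 0, 0, 0, 0, 0, -0.2],
  [0, 0, 0, 0, 0, 0, -0.3],
  [0, 0, 0, 0, 0, 0, -0.4],
  [0, 0, 0, 0, 0, 0, -1],
  [0, 0, 0, 0, 0, 0, -1],
  [0, 0, 0, 0, 0, 0, -1],
])

```text
time: 5.03
tool_pos: [0.5766, -0.0837, 0.1241]
tool_rot: [0.002, 0.552, 0.834, -0.001]
contact_force: [-5.9, -2.6, 14.2]
gripper_width: -0.001
grasp_force: 7.0
```

```bash
python3 - <<'E'
from tool import *
to([.5753,-.082,.119])
a=grab('side','s2');b=grab('top','t2')
E
```

```text
t 5.0333 pos [ 0.5766 -0.0837  0.1241] need cm [ 0.2043 -0.0526  0.5131] yaw y 23.018762438247553 tilt [ 0.0028 -0.0031 -1.    ] F [-5.8596 -2.6088 14.215 ] M [-0.3457  1.0243 -0.0494] w -0.0005098495193066525 7.045093202905264
```

```bash
python3 - <<'E'
from h import *
a=cv2.imread('pics/side.png');b=cv2.imread('pics/s2.png')
c=[cv2.resize(i[100:300,162:292],None,fx=3,fy=3,interpolation=2) for i in(a,b)]
cv2.imwrite('pics/c2.png',np.hstack(c)[:600])
E
```

```text
(no output)
```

View pics/c2.png

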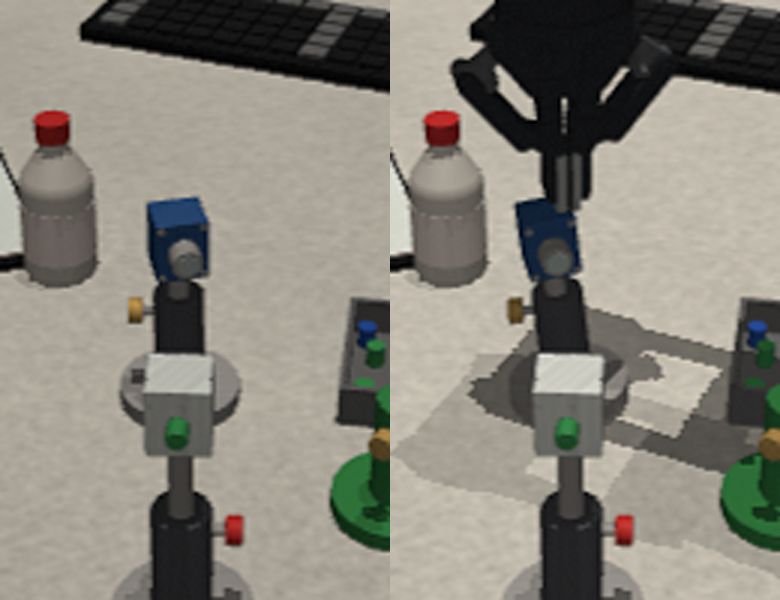

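The fingers shut without holding the block, and the holder is leaning (block top about 7 px to the left). Before undoing it, I find where the tips really are.

```bash
python3 - <<'E'
from tool import *
s,R=tool();a=grab('side');b=grab('top')
for d in(-.054,0,.019):
    X=s['tool_pos']+R[:,2]*d; p=proj(a,X);print(d,X,p,'crop',(p-[162,100])*3+[390,0],'top',proj(b,X))
print(s['joint_pos'],s['grasp_force'],s['contact_force'])
B=b['img'];cv2.imwrite('pics/c3.png',np.hstack([cv2.resize(cv2.imread('pics/top.png')[140:220,210:310],None,fx=4,fy=4,interpolation=2),cv2.resize(B[140:220,210:310],None,fx=4,fy=4,interpolation=2)]))
A=cv2.resize(a['img'][150:210,192:262],None,fx=8,fy=8,interpolation=2)
cv2.imwrite('pics/c3.png',A)
E
```

```text
-0.054 [ 0.5764 -0.0835  0.1781] [219.939 150.011] crop [563.8169 150.0331] top [257.0953 171.8007]
0 [ 0.5765 -0.0836  0.1241] [220.3096 176.885 ] crop [564.9288 230.6551] top [256.3087 174.832 ]
0.019 [ 0.5765 -0.0837  0.1051] [220.4341 185.9084] crop [565.3022 257.7253] top [256.0591 175.7938]
[-0.2707  0.0232  1.7988 -0.0023  1.3162 -0.6718] 7.152078403159976 [-6.6921 -1.5215 14.2154]
```

View pics/c3.png

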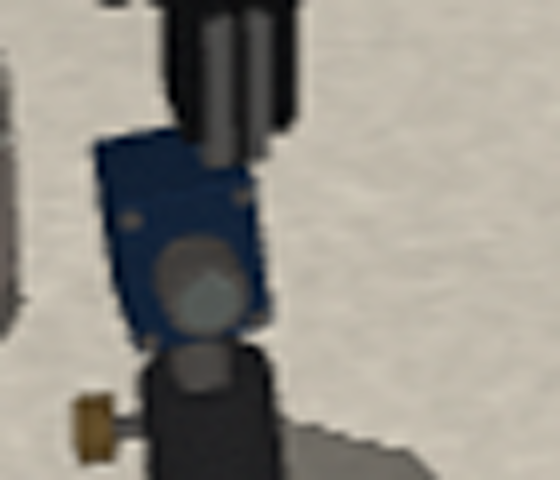

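The tips rest on the block's top face: tip pixel (221,169), so z is about 0.139, while the tool pose implies 0.105. The gripper's real reach is therefore about 3 cm shorter than I assumed. I back off gently and look again.

Request:
move_arm([
  [0, 0, -0.15, 0, 0, 0, -1],
  [0, 0, -0.15, 0, 0, 0, -1],
  [0, 0, -0.15, 0, 0, 0, -1],
  [0, 0, -0.15, 0, 0, 0, -1],
  [0, 0, -0.15, 0, 0, 0, -1],
  [0, 0, -0.15, 0, 0, 0, -1],
  [0, 0, -0.15, 0, 0, 0, -1],
  [0, 0, -0.15, 0, 0, 0, -1],
  [0, 0, -0.15, 0, 0, 0, -1],
  [0, 0, -0.15, 0, 0, 0, -1],
  [0, 0, -0.5, 0, 0, 0, -1],
  [0, 0, -1, 0, 0, 0, -1],
  [0, 0, -1, 0, 0, 0, -1],
  [0, 0, -1, 0, 0, 0, -1],
  [0, 0, 0, 0, 0, 0, -1],
  [0, 0, 0, 0, 0, 0, -1],
])

```text
time: 6.57
tool_pos: [0.5762, -0.0825, 0.1716]
tool_rot: [0.001, 0.552, 0.834, 0.0]
contact_force: [0.2, -1.1, -0.4]
gripper_width: -0.004
grasp_force: 0.0
```

```bash
python3 - <<'E'
from tool import *
to([.5753,-.082,.119])
s,R=tool();a=grab('side','s3');b=grab('top','t3');w=grab('wrist','w3')
for d in(-.054,0,.019): print(proj(a,s['tool_pos']+R[:,2]*d),proj(w,s['tool_pos']+R[:,2]*d),proj(b,s['tool_pos']+R[:,2]*d))
c=[cv2.resize(a['img'][100:300,162:292],None,fx=3,fy=3,interpolation=2),cv2.resize(w['img'][120:384,120:390],(400,391))]
o=np.zeros((600,800,3),np.uint8);o[:600,:390]=c[0];o[:391,395:795]=c[1]
cv2.imwrite('pics/c4.png',o)
E
```

```text
t 6.5667 pos [ 0.5762 -0.0825  0.1716] need cm [ 0.0872 -0.0716  5.2637] yaw y 23.01879756240322 tilt [ 0.0028 -0.0008 -1.    ] F [ 0.2259 -1.0883 -0.3713] M [ 0.0465 -0.0145 -0.009 ] w -0.003859596640582968 0.0
[219.6215 124.9611] [259.331  287.8747] [257.3869 168.8398]
[219.9975 153.6148] [258.3369 230.2911] [256.4553 172.3189]
[220.1235 163.2227] [258.1183 217.6314] [256.1619 173.4145]
```

View pics/c4.png

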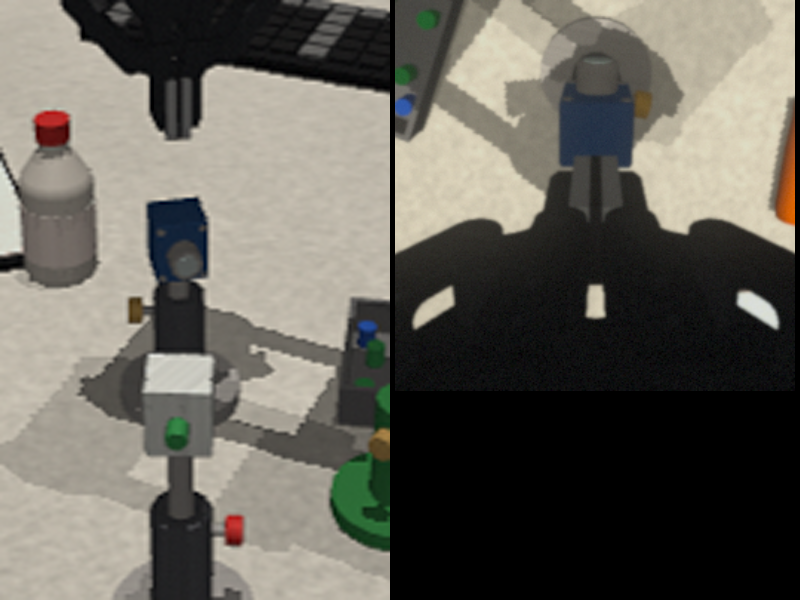

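```bash
python3 - <<'E'
from tool import *
s,R=tool();a=grab('side');w=grab('wrist');b=grab('top')
X,g=cross(a,(221.3,145.7),w,(255.5,226.6));print(X,g,'tool frame mm',1000*R.T@(X-s['tool_pos']))
# block front/bottom consistency in wrist: top-face corners
for dz in(0,):
  for sx,sy in((-1,-1),(1,-1),(1,1),(-1,1)):
    l=np.array([np.cos(np.radians(113)),np.sin(np.radians(113)),0]);t=np.array([-l[1],l[0],0])
    print(sx,sy,(proj(w,np.array([.5753,-.0819,.137])+l*.015*sx+t*.016*sy)-[120,120])/.675+[395,0])
cv2.imwrite('pics/c5.png',np.vstack([cv2.resize(cv2.imread('pics/side.png')[0:0+200,100:356],(640,0) if 0 else None,fx=1.5,fy=1.5),cv2.resize(b['img'][100:260,160:416],None,fx=1.5,fy=1.5)]))
E
```

```text
[ 0.5711 -0.0731  0.1923] 0.0015240919207126448 tool frame mm [  9.9121   0.0053 -22.9423]
-1 -1 [635.6554 163.6973]
1 -1 [637.2413  96.3401]
1 1 [560.0521  96.3211]
-1 1 [561.3933 163.6601]
```

View pics/c5.png

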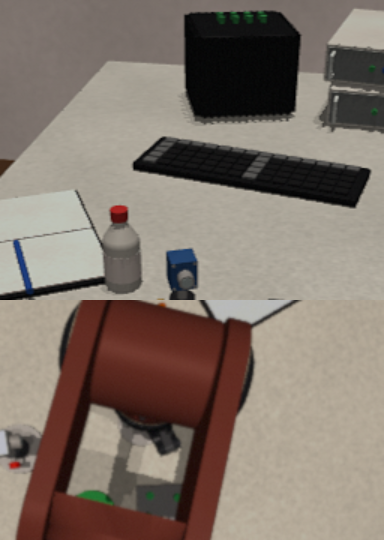

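The holder settled back upright in place. Triangulation and the contact agree that the real fingertips sit about 15–20 mm behind the reported TCP, about 34 mm off. I aim for a reported z near 0.086, descend in two parts and check the force after each.

Request:
move_arm([
  [0, 0, 0, 0, 0, 0, 1],
  [0, 0, 0, 0, 0, 0, 1],
  [0, 0, 0, 0, 0, 0, 1],
  [0, 0, 0, 0, 0, 0, 1],
  [0, 0, 0, 0, 0, 0, 1],
  [0, 0, 0, 0, 0, 0, 1],
  [0, 0, 1, 0, 0, 0, 1],
  [0, 0, 1, 0, 0, 0, 1],
  [0, 0, 1, 0, 0, 0, 1],
  [0, 0, 1, 0, 0, 0, 1],
  [0, 0, 1, 0, 0, 0, 1],
  [0, 0, 0, 0, 0, 0, 1],
  [0, 0, 0, 0, 0, 0, 1],
])

```text
time: 7.95
tool_pos: [0.5745, -0.0821, 0.1184]
tool_rot: [-0.001, 0.552, 0.834, -0.0]
contact_force: [-0.5, 0.3, 0.7]
gripper_width: 1.0
grasp_force: 0.0
```

Request:
move_arm([
  [0, 0, 0.5, 0, 0, 0, 1],
  [0, 0, 0.5, 0, 0, 0, 1],
  [0, 0, 0.5, 0, 0, 0, 1],
  [0, 0, 0.5, 0, 0, 0, 1],
  [0, 0, 0, 0, 0, 0, 1],
  [0, 0, 0, 0, 0, 0, 1],
])

```text
time: 8.45
tool_pos: [0.5749, -0.0822, 0.0994]
tool_rot: [-0.0, 0.552, 0.834, -0.0]
contact_force: [-0.4, -0.1, 0.7]
gripper_width: 0.996
grasp_force: 0.0
```

```bash
python3 - <<'E'
from tool import *
to([.5753,-.082,.086])
a=grab('side','s4');w=grab('wrist')
o=np.hstack([cv2.resize(a['img'][100:250,162:292],None,fx=3,fy=3,interpolation=2),cv2.resize(w['img'][120:384,120:390],(400,391))[:,:400] if 0 else cv2.resize(w['img'],(400,450))])
cv2.imwrite('pics/c6.png',o)
E
```

```text
t 8.45 pos [ 0.5749 -0.0822  0.0994] need cm [0.0015 0.0405 1.3365] yaw y 23.018179793165555 tilt [-0.0009  0.0002 -1.    ] F [-0.3782 -0.1399  0.7027] M [-0.0141 -0.0172 -0.0091] w 0.9958104320883876 0.0
```

View pics/c6.png

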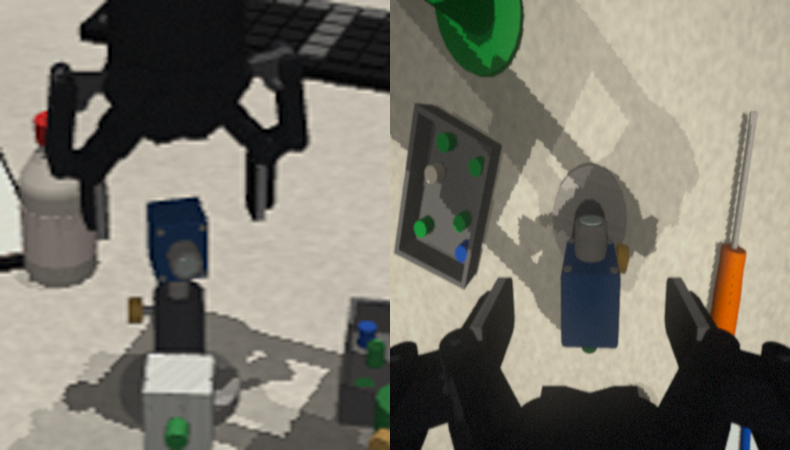

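The side crop shows the fingertips beside the block, at rows 220–238 with the block's top at 212, still about 25 mm above where I want them. The wrist crop shows the block centred between the pads at (590,300). I go 14 mm lower and close. My 10 pictures are used up, so I go on by numbers.

Request:
move_arm([
  [0, 0, 0.5, 0, 0, 0, 1],
  [0, 0, 0.5, 0, 0, 0, 1],
  [0, 0, 0.4, 0, 0, 0, 1],
  [0, 0, 0, 0, 0, 0, 0.5],
  [0, 0, 0, 0, 0, 0, 0.2],
  [0, 0, 0, 0, 0, 0, 0.1],
  [0, 0, 0, 0, 0, 0, 0],
  [0, 0, 0, 0, 0, 0, 0],
])

```text
time: 9.22
tool_pos: [0.5755, -0.0823, 0.0862]
tool_rot: [0.0, 0.552, 0.834, 0.0]
contact_force: [-0.9, 0.2, -0.1]
gripper_width: 0.499
grasp_force: 0.0
```

Request:
move_arm([
  [0, 0, 0, 0, 0, 0, -0.1],
  [0, 0, 0, 0, 0, 0, -0.15],
  [0, 0, 0, 0, 0, 0, -0.2],
  [0, 0, 0, 0, 0, 0, -0.25],
  [0, 0, 0, 0, 0, 0, -0.3],
  [0, 0, 0, 0, 0, 0, -0.35],
])

```text
time: 9.72
tool_pos: [0.5755, -0.0823, 0.0862]
tool_rot: [0.0, 0.552, 0.834, 0.0]
contact_force: [0.2, 0.5, 1.7]
gripper_width: 0.364
grasp_force: 59.7
```

```bash
python3 -c "
from tool import *
to([.5753,-.082,.086])"
```

```text
t 9.7167 pos [ 0.5755 -0.0823  0.0862] need cm [ 0.0362 -0.0042  0.0204] yaw y 23.018509151569994 tilt [ 0.0005 -0.0001 -1.    ] F [0.1788 0.4922 1.7248] M [0.0257 0.008  0.0047] w 0.36419871897923817 59.65442597866058
```

Gripped: opening 31 mm, 60 N, no side force. I lift the first 12 mm slowly.

Request:
move_arm([
  [0, 0, -0.1, 0, 0, 0, -1],
  [0, 0, -0.2, 0, 0, 0, -1],
  [0, 0, -0.2, 0, 0, 0, -1],
  [0, 0, -0.2, 0, 0, 0, -1],
  [0, 0, -0.2, 0, 0, 0, -1],
  [0, 0, -0.2, 0, 0, 0, -1],
  [0, 0, -0.1, 0, 0, 0, -1],
  [0, 0, 0, 0, 0, 0, -1],
  [0, 0, 0, 0, 0, 0, -1],
])

```text
time: 10.47
tool_pos: [0.5753, -0.0822, 0.098]
tool_rot: [0.0, 0.552, 0.834, 0.0]
contact_force: [-0.2, -0.7, -1.8]
gripper_width: 0.365
grasp_force: 59.3
```

```bash
python3 -c "
from tool import *
to([.5753,-.082,.086])"
```

```text
t 10.4667 pos [ 0.5753 -0.0822  0.098 ] need cm [0.0226 0.0091 1.2001] yaw y 23.019633382342132 tilt [ 0.0001 -0.     -1.    ] F [-0.1587 -0.6716 -1.7666] M [ 0.0293 -0.0008  0.0078] w 0.3646124898971404 59.3112176656723
```

Request:
move_arm([
  [0, 0, -0.1, 0, 0, 0, -1],
  [0, 0, -0.2, 0, 0, 0, -1],
  [0, 0, -0.2, 0, 0, 0, -1],
  [0, 0, -0.2, 0, 0, 0, -1],
  [0, 0, -0.2, 0, 0, 0, -1],
  [0, 0, -0.2, 0, 0, 0, -1],
  [0, 0, -0.2, 0, 0, 0, -1],
  [0, 0, -0.2, 0, 0, 0, -1],
  [0, 0, -0.2, 0, 0, 0, -1],
  [0, 0, -0.1, 0, 0, 0, -1],
  [0, 0, 0, 0, 0, 2, -1],
  [0, 0, 0, 0, 0, 2, -1],
  [0, 0, 0, 0, 0, 2, -1],
  [0, 0, 0, 0, 0, 2, -1],
  [0, 0, 0, 0, 0, 2, -1],
  [0, 0, 0, 0, 0, 1.5, -1],
  [0, 0, 0, 0, 0, 0, -1],
  [0, 0, 0, 0, 0, 0, -1],
])

```text
time: 11.97
tool_pos: [0.5752, -0.0822, 0.1159]
tool_rot: [-0.0, 0.632, 0.775, -0.0]
contact_force: [0.1, -0.7, -1.8]
gripper_width: 0.37
grasp_force: 59.3
```

```bash
python3 - <<'E'
from tool import *
to([.5753,-.082,.1167])
a=grab('side','s5');w=grab('wrist','w5');b=grab('top','t5')
s=cv2.imread('pics/side.png')
# blue front-face mask before/after: lower/upper extents in side view per column
for n,i in(('before',s),('after',a['img'])):
    C=cv2.resize(i[130:205,195:250],None,fx=6,fy=6,interpolation=2).astype(int)
    m=big(C[...,0]>C[...,2]*1.5+10); ys,xs=np.nonzero(m)
    print(n,m.sum()/36,'x',xs.min()/6+195,xs.max()/6+195,'y',ys.min()/6+130,ys.max()/6+130)
    for x in range(212,232,3):
        r=np.nonzero(m[:,(x-195)*6])[0]; print(x,(r.min()/6+130,r.max()/6+130) if len(r) else '',end=' ')
    print()
for z in(.097,.117,.137,.127,.1475,.1675):print(z,proj(a,[.5753,-.082,z]))
# dark foot position check: silver block extents unaffected?
d=np.abs(s.astype(int)-a['img']).max(2)[222:262,205:240];print('silver diff',d.mean())
E
```

```text
t 11.9667 pos [ 0.5752 -0.0822  0.1159] need cm [ 0.023   0.01   -0.0803] yaw y 11.559484207830785 tilt [-0.0001 -0.     -1.    ] F [ 0.086  -0.7041 -1.7975] M [ 0.0157  0.0002 -0.0279] w 0.37036507184149786 59.31039869785309
before 318.1666666666667 x 211.33333333333334 230.83333333333334 y 166.0 193.66666666666666
212 (np.float64(167.83333333333334), np.float64(183.0)) 215 (np.float64(167.16666666666666), np.float64(192.0)) 218 (np.float64(167.0), np.float64(193.5)) 221 (np.float64(166.66666666666666), np.float64(193.16666666666666)) 224 (np.float64(166.16666666666666), np.float64(179.16666666666666)) 227 (np.float64(166.0), np.float64(180.5)) 230 (np.float64(171.66666666666666), np.float64(189.5)) 
after 318.8611111111111 x 211.83333333333334 230.66666666666666 y 152.16666666666666 179.0
212 (np.float64(153.33333333333334), np.float64(164.33333333333334)) 215 (np.float64(152.16666666666666), np.float64(176.83333333333334)) 218 (np.float64(152.16666666666666), np.float64(178.83333333333334)) 221 (np.float64(152.16666666666666), np.float64(164.83333333333334)) 224 (np.float64(152.16666666666666), np.float64(178.83333333333334)) 227 (np.float64(152.16666666666666), np.float64(177.16666666666666)) 230 (np.float64(152.33333333333334), np.float64(174.16666666666666)) 
0.097 [221.0012 190.2711]
0.117 [220.8545 180.8324]
0.137 [220.704  171.1532]
0.127 [220.7797 176.0234]
0.1475 [220.6235 165.9723]
0.1675 [220.467  155.9084]
silver diff 19.015714285714285
```

The post rose 29.7 mm, by both image and tool, with no side load. Next I refine the silver block's height from its edges in the side view, with the blue one as a check.

```bash
python3 - <<'E'
from tool import *
a=grab('side');s=cv2.imread('pics/side.png')
G=cv2.cvtColor(s,6).astype(int)
print(G[212:256,[214,218,229]].T)
S=np.array([.5385,.104,0]);B=np.array([.5753,-.082,0])
d=(B-S)/np.linalg.norm(B-S);
def rows(c,f,z):
    return [proj(a,c+[0,0,z]+f*.015*k+np.array([0,0,h]))[1].round(2) for k,h in((-1,.02),(1,.02),(1,-.02))]
for z in(.144,.146,.148,.150): print('silver',z,rows(S,-d,z))
l=np.array([np.cos(np.radians(113)),np.sin(np.radians(113)),0])
print('blue start',rows(B,l,.117)); print('blue now',rows(B,-d,.1467))
print(cv2.cvtColor(s,6)[160:198,[217,219]].T)
E
```

```text
[[ 18  18  18  17  15  64 192 180 181 185 186 180 178 178 181 183 181 183
  170  95  92  92  92  93  93  91  94  92  91  92  92  92  91  91  92  91
   92  90  90  98 145 172 170 172]
 [ 29  29  30  30  26  56 159 190 179 178 178 182 182 180 180 183 181 181
  177  84  92  93  93  93  93  93  92  80  77  76  76  79  78  56  45  43
   44  66  88  87  69  66  66  65]
 [ 38  39  38  38  30  40 109 187 180 181 183 181 179 176 176 183 188 187
  186 127  86  93  93  93  93  93  91  92  91  92  92  91  91  90  92  90
   89  90  89  90 128 169 164 163]]
silver 0.144 [np.float64(218.32), np.float64(231.33), np.float64(253.58)]
silver 0.146 [np.float64(217.19), np.float64(230.18), np.float64(252.5)]
silver 0.148 [np.float64(216.06), np.float64(229.03), np.float64(251.42)]
silver 0.15 [np.float64(214.92), np.float64(227.87), np.float64(250.33)]
blue start [np.float64(166.89), np.float64(175.54), np.float64(194.81)]
blue now [np.float64(152.07), np.float64(160.69), np.float64(180.72)]
[[160 163 167 164 162 166 130  54  59  61  62  63  62  64  64  60  27  40
   32  28  27  28  28  30  30  32  32  28  29  30  30  30  41  47  26  32
   31  30]
 [162 162 163 162 164 162 101  57  63  62  64  62  63  63  63  50  29  31
   28  29  32  56  88  99  98  93  86  70  54  46  47  33  27  33  60  58
   59  59]]
```

```bash
python3 - <<'E'
from tool import *
a=grab('side');t=grab('top');s=cv2.imread('pics/side.png');tp=cv2.imread('pics/top.png')
G=cv2.cvtColor(s,6).astype(int); print('cols222 rows 308-330',G[308:330,[218,222,226]].T)
for y in(.102,.104,.106): print(y,'near bottom',proj(a,[.538,y+.038,0]).round(2),'near top rim',proj(a,[.538,y+.038,.012]).round(2))
print('row304 L/R',G[302,194:206],G[302,240:252],proj(a,[.538+.038,.104,.012]),proj(a,[.538-.038,.104,.012]))
T=cv2.cvtColor(tp,6).astype(int);print('top row201',T[201,140:196]);print('top col',T[176:220,180])
for y in(.102,.104,.106): print(y,'foot right/left',proj(t,[.5385,y-.038,.012]).round(2),proj(t,[.5385,y+.038,.012]).round(2),'block left top edge',proj(t,[.5385,y+.015,.1665]).round(2))
print('row195',T[195,140:180]); print('blue foot row180',T[180,234:276],proj(t,[.5753,-.082-.038,.012]),proj(t,[.5753,-.082+.038,.012]))
E
```

```text
cols222 rows 308-330 [[ 40  61 117 111 113 131 135 134 133 129 131 128  91  63  63  62  61  91
  166 163 163 159]
 [ 31  61 117 113 125 131 133 133 133 130 131 131 113  62  65  62  62  98
  179 170 168 165]
 [ 75 138 133 129 130 130 132 134 132 130 132 127  81  63  65  63  58  93
  170 167 165 163]]
0.102 near bottom [218.59 324.73] near top rim [218.47 319.28]
0.104 near bottom [218.34 325.74] near top rim [218.22 320.28]
0.106 near bottom [218.09 326.75] near top rim [217.96 321.29]
row304 L/R [162 165 166 167 156 136 134 134 126 114 114 114] [ 69 101 131 127 125 124 121 142 167 166 167 165] [199.1812 299.076 ] [246.8211 304.8292]
top row201 [126 124 125 127 124 113 104 105 121 131 138 141 141 141 141 141 142 141
 141 142 142 141 141 139 136  99  54  41  44  40  30  26  17  13  16  11
  13  14  25  47  60  65  66  64  70  92 111 115 112  85 105 124 126 129
 131 132]
top col [128 130 129 131 131 132 130 118 102 115 116 112 103  93  69  51  50  49
  47  49  50  55  56  57  60  60  67  88 114 118 118 114 104 103 104 108
 111  93  98 124 127 126 126 127]
0.102 foot right/left [191.28 198.27] [158.05 199.26] block left top edge [150.39 195.63]
0.104 foot right/left [190.41 198.29] [157.17 199.28] block left top edge [149.31 195.67]
0.106 foot right/left [189.54 198.32] [156.29 199.31] block left top edge [148.23 195.7 ]
row195 [128 130 131 129 121 103  86  80  89 124 139 140 141 141 141 141 142 142
 141 141 141 141 142 138 100  59  65  93 103 103 100  99  98  74  46  24
  14  14  27  41]
blue foot row180 [130 134 132 131 122 109 103 104 102 108 113 114 110 106 100  80  54  45
  47  49  50  48  49  47  47  47  46  38  37  29  29  57 104 119 118 118
 113 123 132 132 130 129] [270.5106 180.0757] [237.7714 181.009 ]
```

Silver eye comes out at z about 0.146 and blue now at 0.1467. The lens yaw is 101.5° against 101.2° needed, the force is just the post's weight and the grip is 59 N. Handing in.

```bash
python3 -c "
from tool import *
to([.5753,-.082,.1159]); print(manip.job_done())"
```

```text
t 12.2667 pos [ 0.5753 -0.0822  0.1159] need cm [0.0226 0.0075 0.0015] yaw y 11.532488144218634 tilt [-0. -0. -1.] F [-0.5209 -0.5973 -2.8342] M [ 0.0239 -0.0337 -0.0001] w 0.36946756400096076 59.31019306182861
the job is handed in; nothing more can be done
None
```

I handed the job in with the blue collimator still gripped, raised 29.7 mm to within about 1–2 mm of level with the silver one by my measurements, and aimed at it; no verdict came back, and my first, missed grasp tipped the holder by roughly 0.07 rad (limit 0.1) before it settled back upright.

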